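# Lay out the microscope bench mat for a dish-imaging session

### The job

Set out the mat for the imaging session: the green-lidded dish on the warming plate inside the white ring, the orange-lidded dish squarely on top of it, the amber bottle upright and wholly on the cork coaster, and the blue slide box lid up on the mat midway between plate and coaster, centred across the mat with its long side pointing straight across it, from the near edge to the far edge. Keep the dishes level and set them down rather than dropping them, leave the beaker, tube rack and mouse where they are, and let go of everything.

Things in the scene. Friction and masses are not known exactly. Their poses are not given: they have to be found in the camera images.
- green_dish: Closed round culture dish with a green lid: 60 mm diameter, 18 mm high, flat top and bottom, about 45 g, loose on the black bench between robot and mat. Origin: centre of its underside; z up.
- orange_dish: Closed round culture dish with an orange lid, otherwise the same as the green one: 60 mm diameter, 18 mm high, flat top and bottom. Origin: centre of its underside; z up.
- bottle: Amber reagent bottle with a paper band and a white cap, upright: straight body 50 mm diameter up to 66 mm height, narrow shoulder, cap 29 mm diameter, 93 mm high in all, about 180 g. Origin: centre of its underside; z up.
- slide_box: Dark blue closed slide box with a white paper patch on its lid: 80 mm long (its x), 44 mm wide (its y), 32 mm high, about 110 g. Origin: centre of its underside; z up. At the start its x points within 0.5 rad of world +x.
- mat: Slate blue-grey flat mat fixed on the black bench: 480 mm long (its y), 140 mm deep (its x, pointing away from the robot within 0.12 rad), 2 mm thick. It carries the warming plate and the coaster, one near each end, 165 mm either side of its centre; which end is which varies. Origin: centre of its underside, which is exactly midway between plate and coaster.
- plate: Square warming plate fixed on the mat: white base, dark top with a white ring of 84 mm diameter, 130 x 130 mm, flat top 24 mm above its origin. Origin: centre of its underside, right under the ring's centre; sides parallel to the mat's.
- coaster: Round cork coaster fixed on the mat: 80 mm diameter, 4 mm thick. Origin: centre of its underside.
- beaker: Bystander: empty glass beaker, 68 mm diameter, 85 mm high, standing off the mat's right end. Origin: centre of its underside. Leave it alone.
- tube_rack: Bystander: white tube rack with coloured tube caps, 70 x 115 mm, 77 mm high, standing off the mat's left end. Origin: centre of its underside. Leave it alone.
- mouse: Bystander: grey computer mouse, 60 x 105 mm, 32 mm high, beyond the mat. Origin: centre of its underside. Leave it alone.
There are look-alikes about, which are no part of the job. There is more than one size of the slide_box; the one meant has the size given above.

How it is judged (in metres and radians):
At the end, for the whole second after the job is handed in: Upright, released, at rest: green dish on the plate within 12 mm of the ring centre; orange dish on it within 10 mm; bottle on the coaster within 15 mm of its centre; slide box on the mat, within 15 mm of the mat centre along and across it, long side within 0.2 rad of the mat x (horizontal distance between green_dish and plate below 0.012 m and z of green_dish in the frame of plate between 0.02 and 0.028 m and horizontal distance between orange_dish and green_dish below 0.01 m and z of orange_dish in the frame of green_dish between 0.014 and 0.022 m and horizontal distance between bottle and coaster below 0.015 m and z of bottle in the frame of coaster between 0.001 and 0.008 m and x of slide_box in the frame of mat between -0.015 and 0.015 m and y of slide_box in the frame of mat between -0.015 and 0.015 m and z of slide_box in the frame of mat between -0.001 and 0.006 m and angle between the x axis of slide_box and the x axis of mat, either way round below 0.2 rad and angle between each of green_dish, orange_dish, bottle, slide_box's own z axis and vertical below 0.1 rad and linear speed of each of green_dish, orange_dish, bottle, slide_box below 0.02 m/s and contact force between each of green_dish, orange_dish, bottle, slide_box and the fingers below 0.1 N); the robot touches nothing.
It fails at once if a bystander (beaker, tube rack or mouse) moved by more than 15 mm (distance of any of beaker, tube_rack, mouse from where it was at the start of the episode above 0.015 m).
It fails at once if a dish tilted by more than 0.45 rad (angle between any of green_dish, orange_dish's own z axis and vertical above 0.45 rad).
It fails at once if a dish dropped: falling free of the fingers faster than 0.6 m/s, a fall of about 18 mm ((contact force between green_dish and the fingers below 0.05 N and linear speed of green_dish above 0.6 m/s) or (contact force between orange_dish and the fingers below 0.05 N and linear speed of orange_dish above 0.6 m/s)).
It also fails if it takes over 112 s, if anything falls off the work surface, if the arm or the gripper's body presses on something with over 40 N, if the wrist force passes 120 N, or if a joint passes its speed limit or range.

### The arm

A 6-joint arm with a two-finger parallel gripper is mounted at the origin on the work surface. World frame = base frame: x ahead of the robot, y to its left, z up, the work surface at z = 0. Lengths are in mm, angles in rad, forces in N, time in s.
With the tool pointing down it reaches from about 400 to 925 mm from the base axis. Payload 12.5 kg.
Tool frame: the origin (TCP) lies at the centre of the arm's flange, where the gripper is bolted on; the fingertips stand 190 mm ahead of it and the grasp point (between the pads) lies 171 mm ahead of it; z points along the fingers, y is the direction in which the jaws open and shut (so a half turn about z gives the same grasp; the last joint's range is limited). The gripper opens to 95 mm and grips with 3 to 60 N. Pads are 20 mm wide; open, the fingers measure 119 mm over their backs; the gripper's body (75 mm by 180 mm) begins 59 mm behind the grasp point.
Start: joints at [-1.247, 0.491, 1.559, -0, 1.092, -0.106], TCP at [260.449, -568.147, 404.761] pointing down, gripper open.
Joint ranges: [-3.1, 3.1], [-0.84, 2.19], [0.05, 2.79], [-1.13, 4.28], [0.06, 2.93], [-2.69, 2.69]. Speed limits (rad/s): [2.22, 2.22, 2.79, 3.14, 3.14, 3.14].

### API

Orientations are given as [roll, pitch, yaw] about the fixed x, y, z axes, in that order (R = Rz(yaw) Ry(pitch) Rx(roll)).
In Python, from cell import env gives the robot as it stands.
- The arm moves only by the shell command python3 -m pendant 'ROWS'. ROWS is JSON, a list of rows, each an object of numbers: "x", "y", "z": the shift along the tool's x, y, z in units of 150 mm (1.0 is 150 mm); "rx", "ry", "rz": the turn, a rotation vector about the tool's x, y, z in units of 45 degrees (1.0 is 45 degrees); "jaw": the opening, from 0 (shut) to 1 (fully open). In form: [{"x": .., "y": .., "z": .., "rx": .., "ry": .., "rz": .., "jaw": ..}, ...]. A call has 1 to 10 rows; each row is the pose to reach, as a shift and turn from the pose commanded when the call began, along the tool's axes at that moment; what a row does not reach only later rows make up. A row lasts 1/8 s, in which the tool goes at most 62.5 mm and 10.7 degrees, less where a joint would pass 70% of its speed; a pose out of reach is approached as far as the arm can. A call with a number of a shift or a turn outside -1 to 1 is refused whole. A call with a gripper value outside its range is refused whole. The fingers move at their own pace and stop on an object; the grip force is fixed at half the most. Time passes only in rows, so rows that repeat a pose let the fingers close. It gives the time, the measured TCP pose, the force and the opening at its end, in the units of the state.
- env.state(): the state, without advancing time (a new reading comes with each control period).
- env.read_camera(name): name is "scene" or "top" or "wrist"; returns a dict with "img" (420x560x3 uint8, red, green, blue), "fx", "fy", "cx", "cy" (pixels), "D" ([k1, k2, p1, p2, k3] as OpenCV has them; the pictures are not rectified), "rvec" (rotation vector, rad) and "tvec" (3), from world to camera coordinates, as OpenCV has them. Camera axes: x right, y down, z forward; pixel columns grow to the right and rows downward; lengths in mm; the calibration is good to about 2 mm. A picture is of the moment at which its call begins. There is no depth.
- env.job_done(): hands the job in, once; it reports no verdict.
The state is a dict: "t": time; "joints": joint angles; "qvel": joint speeds; "tau": joint torques, N m; "eef_pos": TCP position; "tcp_rot": TCP orientation; "ft_force": force on the tool from outside, world axes, zero at the start; "moment": the same for the moment, N m; "opening": opening from 0.0 (shut) to 1.0 (fully open).
Only numpy, scipy, OpenCV 4.12 (cv2) and the standard library are available. Lean on these libraries where they do the work, as an engineer would, in place of code of your own. Each camera call takes 0.05 s, during which the arm holds its last target.

## Working session

There is one attempt and no reset: what is moved stays moved. The work goes in short steps, Python scripts to look and compute and a shell command to move; the robot and the scene stay as the last step left them, time stands still between calls to the robot, and variables do not carry over. Pictures are saved under pics/ and viewed, and the job is handed in when it is done.

```bash
ls; mkdir -p pics
python3 - <<'E'
from cell import env
import cv2
s=env.state();print(s)
for n in ["scene","top","wrist"]:
    c=env.read_camera(n);cv2.imwrite(f"pics/{n}0.png",c["img"][:,:,::-1]);print(n,{k:v for k,v in c.items() if k!="img"})
E
```

```text
pics
{'t': 0.0, 'joints': array([-1.24661769e+00,  4.91537699e-01,  1.55944237e+00, -5.30299971e-06,
        1.09171478e+00, -1.05618731e-01]), 'qvel': array([-0.00067617, -0.00014544,  0.00095893, -0.00107318,  0.00031141,
       -0.00073299]), 'tau': array([ 4.32770103e-03, -6.12636209e+01, -2.58183557e+01,  6.94552856e-02,
        4.82348702e-02, -1.18671992e-04]), 'eef_pos': array([ 260.42707369, -568.11708167,  404.17765872]), 'tcp_rot': array([-3.14049611e+00, -1.11518337e-04,  4.29799749e-01]), 'ft_force': array([-0.12432377, -0.32808454, -0.20073565]), 'moment': array([ 0.01439053, -0.00050309,  0.06473177]), 'opening': 0.9954537506799215}
scene {'fx': 525.9616693028208, 'fy': 525.9616693028208, 'cx': 270.0063570789001, 'cy': 207.81950253782819, 'D': array([-0.02152144,  0.        ,  0.        ,  0.        ,  0.        ]), 'rvec': array([ 1.1697757 ,  2.58377903, -0.72656754]), 'tvec': array([ 330.40932256, -338.49517885, 1913.3570019 ])}
top {'fx': 539.7346268370218, 'fy': 539.7346268370218, 'cx': 276.9026018415929, 'cy': 204.90511195076562, 'D': array([-0.16255585,  0.        ,  0.        ,  0.        ,  0.        ]), 'rvec': array([ 2.17015222, -2.20672724,  0.09028251]), 'tvec': array([  20.45167774,  523.08384281, 1289.19934339])}
wrist {'fx': 372.34672066940834, 'fy': 372.34672066940834, 'cx': 276.1986622265642, 'cy': 212.31168902235297, 'D': array([-0.0854035,  0.       ,  0.       ,  0.       ,  0.       ]), 'rvec': array([-2.45721851,  1.57397146,  0.20591931]), 'tvec': array([-624.770201 ,  -30.4344141,  390.6640606])}
```

View pics/top0.png

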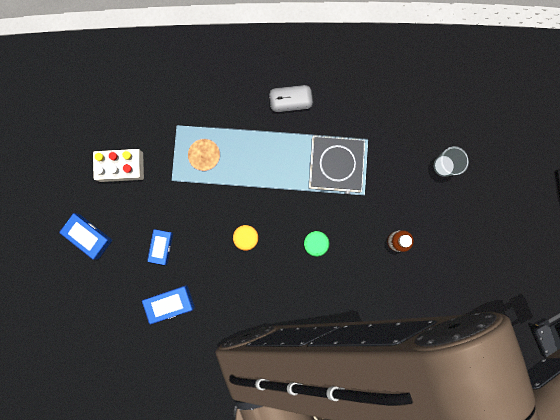

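View pics/scene0.png

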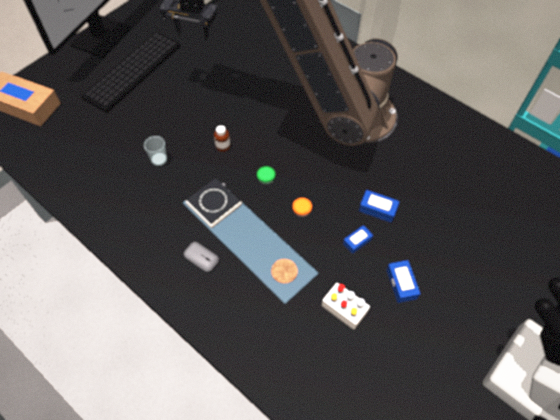

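View pics/wrist0.png

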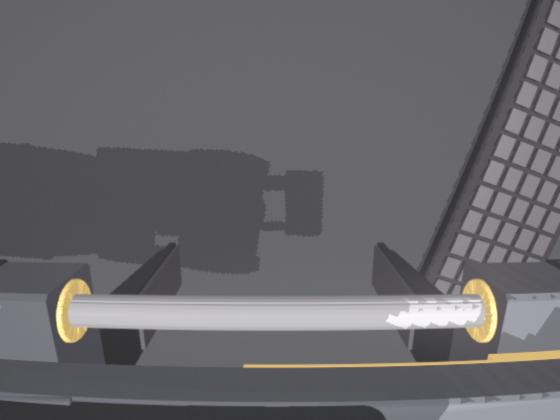

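The top view shows the mat with the coaster at (204,155) and the plate at (337,163). The green dish is at (316,243), the orange dish at (245,237) and the bottle at (401,241). There are three blue boxes, at (83,237), (160,247) and (167,305), so I'll measure all of them.

```bash
cat > h.py <<'E'
import numpy as np, cv2
from cell import env
def cam(n): return env.read_camera(n)
def K(c): return np.array([[c["fx"],0,c["cx"]],[0,c["fy"],c["cy"]],[0,0,1]])
def w(c,px,z):
    px=np.asarray(px,float).reshape(-1,1,2)
    u=cv2.undistortPoints(px,K(c),c["D"]).reshape(-1,2)
    R=cv2.Rodrigues(c["rvec"])[0]; o=-R.T@c["tvec"]
    d=np.c_[u,np.ones(len(u))]@R
    return (o+d*((z-o[2])/d[:,2])[:,None])[:,:2]
def proj(c,p):
    return cv2.projectPoints(np.asarray(p,float).reshape(-1,3),c["rvec"],c["tvec"],K(c),c["D"])[0].reshape(-1,2)
def blobs(c,lo,hi,amin=40):
    h=cv2.cvtColor(c["img"],cv2.COLOR_RGB2HSV); m=cv2.inRange(h,np.array(lo),np.array(hi))
    cs=cv2.findContours(m,cv2.RETR_EXTERNAL,cv2.CHAIN_APPROX_NONE)[0]
    return [k for k in cs if cv2.contourArea(k)>amin],m
def rect(c,k,z):
    p=w(c,k,z).astype(np.float32); (x,y),(a,b),t=cv2.minAreaRect(p)
    if a<b: a,b,t=b,a,t+90
    return x,y,a,b,(t+90)%180-90
E
python3 - <<'E'
from h import *
np.set_printoptions(precision=1,suppress=True)
c=cam("top")
im=c["img"]
for nm,lo,hi,z in [("blue",(105,150,60),(125,255,255),32),("green",(55,120,60),(85,255,255),18),("orange",(10,180,120),(30,255,255),18),("mat",(90,50,80),(105,160,255),2),("cork",(5,60,100),(25,175,255),6)]:
    for k in blobs(c,lo,hi)[0]:
        print(nm,cv2.boundingRect(k),np.array(rect(c,k,z)))
cv2.imwrite("pics/crop1.png",cv2.resize(im[200:330,50:290],None,fx=3.2,fy=3.2,interpolation=cv2.INTER_CUBIC)[:,:,::-1])
cv2.imwrite("pics/crop2.png",cv2.resize(im[115:265,280:480],None,fx=4,fy=4,interpolation=cv2.INTER_CUBIC)[:,:,::-1])
E
```

```text
blue (142, 285, 53, 39) [287.8 277.1 118.1  62.7 -72.5]
blue (147, 229, 26, 36) [426.  295.3  81.   50.  -11.2]
blue (59, 213, 53, 47) [454.6 480.7 120.4  68.3  52.6]
green (304, 231, 26, 26) [428.3 -82.5  60.6  60.4  88.9]
orange (394, 232, 16, 19) [ 429.  -289.2   45.6   32.    12.7]
mat (358, 139, 10, 57) [ 616.3 -207.5  140.6   15.5   -8.9]
mat (171, 125, 146, 67) [643.8  87.6 360.2 142.9  84.8]
cork (236, 409, 7, 11) [ 13.8 112.9  25.2  14.7  -1.2]
cork (242, 405, 65, 15) [ 17.4  27.2 156.4  35.4  88.9]
cork (344, 402, 57, 18) [  12.4 -213.1  138.    38.    82.2]
cork (530, 381, 30, 39) [   8.9 -675.8  101.4   84.5   -6. ]
cork (367, 357, 27, 16) [ 128.  -234.8   64.6   37.2   87.8]
cork (278, 357, 29, 25) [117.1 -24.6  75.7  40.6 -44.3]
cork (261, 355, 22, 24) [130.6  31.4  56.6  51.   -0.9]
cork (218, 354, 44, 24) [136.5 109.7 107.   55.1  84.4]
cork (390, 321, 145, 99) [  46.8 -453.2  335.1  257.2  -71.4]
cork (429, 319, 73, 31) [ 185.5 -455.5  200.2   19.   -70.7]
cork (188, 139, 32, 32) [652.4 191.1  77.9  77.1  -0.3]
```

View pics/crop1.png

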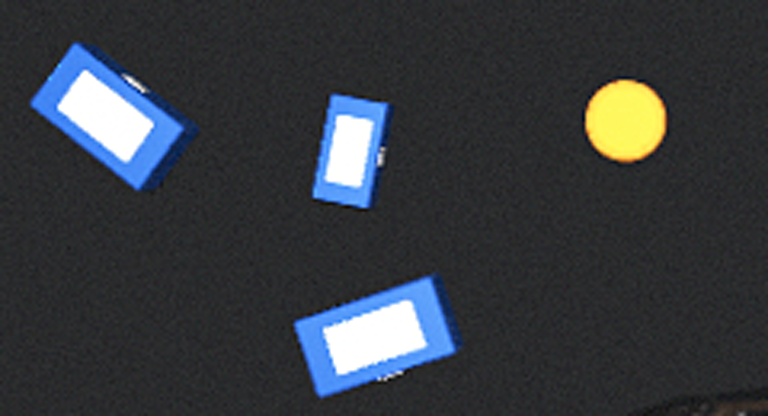

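View pics/crop2.png

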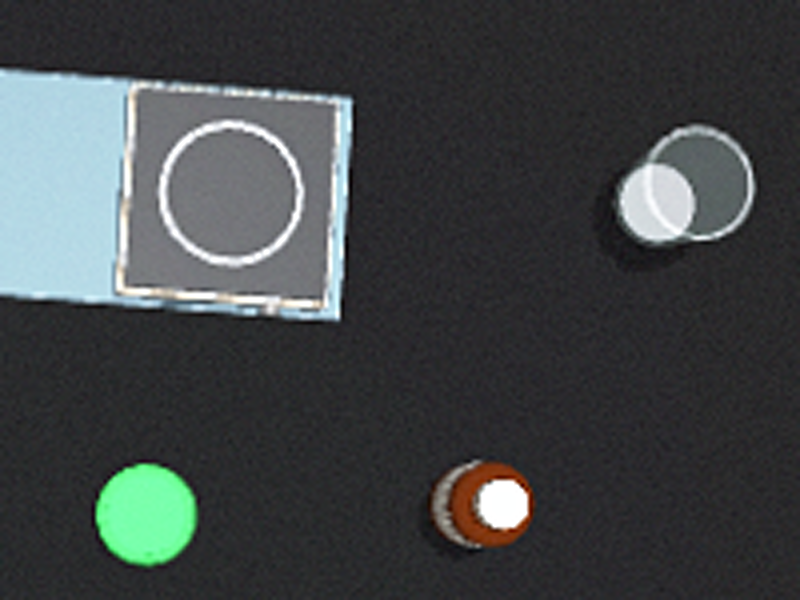

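The candidates for the slide box are (160,247), 81 mm long, against (83,237) and (167,305), both about 120 mm. The small one matches the size and also lies within 0.5 rad of +x. The crop confirms it. There is only one each of the dishes and the bottle. Next I'll refine the positions.

```bash
cat > meas.py <<'E'
from h import *
np.set_printoptions(precision=1,suppress=True)
for n in ("top","scene"):
    c=cam(n); im=c["img"]; h=cv2.cvtColor(im,cv2.COLOR_RGB2HSV)
    box=(lambda u,v:(145<u<180 and 225<v<270)) if n=="top" else (lambda u,v:(340<u<376 and 222<v<252))
    print(n, "pixel hsv orange",h[237,245] if n=="top" else h[207,302],"box top",h[247,152] if n=="top" else h[238,348])
    def circ(nm,lo,hi,z,win):
        u0,v0,u1,v1=win
        m=cv2.inRange(h,np.array(lo),np.array(hi)); mm=np.zeros_like(m); mm[v0:v1,u0:u1]=m[v0:v1,u0:u1]
        cs=cv2.findContours(mm,cv2.RETR_EXTERNAL,cv2.CHAIN_APPROX_NONE)[0]
        if not cs: print(nm,None);return
        k=max(cs,key=cv2.contourArea); p=w(c,k,z).astype(np.float32)
        (x,y),r=cv2.minEnclosingCircle(p); e=cv2.fitEllipse(p)
        print(nm,np.array([x,y,2*r]),"ell",np.array(e[0]),np.array(e[1]))
    T=n=="top"
    circ("green",(50,80,60),(85,255,255),18,(290,215,345,270) if T else (245,155,290,195))
    circ("orange",(8,80,60),(35,255,255),18,(220,210,270,265) if T else (280,190,325,225))
    circ("cork",(5,50,80),(25,190,255),6,(180,130,230,180) if T else (260,250,310,290))
    circ("cap",(0,0,150),(180,70,255),93,(390,225,420,255) if T else (205,115,235,136))
    circ("ring",(0,0,150),(180,70,255),26,(318,143,358,183) if T else (193,184,231,216))
    circ("boxpatch",(0,0,200),(180,70,255),32,(148,230,170,263) if T else (345,228,372,248))
    if T:
        m=cv2.inRange(h,np.array((95,100,190)),np.array((125,255,255))); m2=cv2.inRange(h,np.array((0,0,190)),np.array((180,80,255)))
        mm=np.zeros_like(m); mm[226:270,145:175]=m[226:270,145:175]
        k=max(cv2.findContours(mm,cv2.RETR_EXTERNAL,cv2.CHAIN_APPROX_NONE)[0],key=cv2.contourArea)
        print("box",np.array(rect(c,k,32)))
        mm=np.zeros_like(m2); mm[230:263,148:168]=m2[230:263,148:168]
        k=max(cv2.findContours(mm,cv2.RETR_EXTERNAL,cv2.CHAIN_APPROX_NONE)[0],key=cv2.contourArea)
        print("patch",np.array(rect(c,k,32)))
E
python3 meas.py
```

```text
top pixel hsv orange [ 29 160 254] box top [108 179 250]
green [428.7 -81.9  62.5] ell [428.7 -81.9] [60.3 60.9]
orange [446.4  89.9  62.7] ell [446.1  90. ] [60.1 60.7]
cork [652.7 191.5  79.5] ell [652.8 191.3] [77.1 77.9]
cap [ 431.  -281.8   29.5] ell [ 430.9 -282. ] [26.6 28. ]
ring [ 623.2 -136.9   90.2] ell [ 623.3 -137.1] [87.2 88.3]
boxpatch [426.2 297.6  55. ] ell [426.6 297.7] [29.5 59.8]
box [426.3 297.5  79.3  43.3 -10.5]
patch [426.3 297.5  50.8  28.2 -11.8]
scene pixel hsv orange [ 23 191 255] box top [111 167 233]
green [431.6 -78.   74.4] ell [431.9 -79.5] [65.5 71. ]
orange [449.7  92.7  74.7] ell [449.2  92.9] [66.3 71. ]
cork [654.5 193.5  81.5] ell [654.6 193.5] [78.1 78.7]
cap [ 433.9 -276.8   41.9] ell [ 434.7 -277.9] [31.2 40.8]
ring [ 625.5 -135.6   90.4] ell [ 625.  -135.4] [84.4 84.5]
boxpatch [426.6 298.6  55.4] ell [426.9 298.8] [31.2 60.9]
```

The two views agree to about 2–4 mm. Working out the targets: ring centre (623.5,-137), coaster (653,192), mat centre (638,27) and mat yaw -0.09. I'll write a small helper that turns a target into tool shifts, then start moving.

```bash
cat > go.py <<'E'
# python3 go.py x y tipz yaw : shift/turn needed from measured pose, in row units
import sys,numpy as np
from cell import env
from scipy.spatial.transform import Rotation as Ro
x,y,tz,yaw=map(float,sys.argv[1:])
s=env.state(); R=Ro.from_euler("xyz",s["tcp_rot"]); p=s["eef_pos"]
d=R.inv().apply(np.array([x,y,tz+190])-p)/150
r=(R.inv()*Ro.from_euler("xyz",[np.pi,0,yaw])).as_rotvec()/(np.pi/4)
print("t",round(s["t"],2),"tip",p-[0,0,190],"rot",s["tcp_rot"],"open",s["opening"],"F",s["ft_force"],"q",np.round(s["joints"],2))
print("shift",np.round(d,3),"turn",np.round(r,3))
E
python3 -m pendant '[{"x":0.5,"y":-0.5,"rz":0.3,"jaw":1},{"x":0.95,"y":-1,"rz":0.66,"jaw":1},{"x":0.95,"y":-1,"rz":0.66,"jaw":1},{"x":0.95,"y":-1,"rz":0.66,"jaw":1},{"x":0.95,"y":-1,"rz":0.66,"jaw":1},{"x":0.95,"y":-1,"rz":0.66,"jaw":1}]'
python3 go.py 429 -82 120 -0.09
```

```text
t 0.3 tip [ 260.45549853 -568.14474117  214.5868075 ] rot [-3.14135002e+00 -3.93072405e-05  4.29814537e-01] open 1.001237337420975 F [ 0.67522519 -0.34235907  0.54023091] q [-1.25  0.49  1.56  0.    1.09 -0.11]
shift [ 2.372 -2.478  0.631] turn [-0.     0.     0.662]invalid input
```

```bash
python3 -m pendant '[{"x":0.5,"y":-0.5,"z":0.0,"rx":0.0,"ry":0.0,"rz":0.3,"jaw":1.0},{"x":0.95,"y":-1.0,"z":0.0,"rx":0.0,"ry":0.0,"rz":0.66,"jaw":1.0},{"x":0.95,"y":-1.0,"z":0.0,"rx":0.0,"ry":0.0,"rz":0.66,"jaw":1.0},{"x":0.95,"y":-1.0,"z":0.0,"rx":0.0,"ry":0.0,"rz":0.66,"jaw":1.0},{"x":0.95,"y":-1.0,"z":0.0,"rx":0.0,"ry":0.0,"rz":0.66,"jaw":1.0},{"x":0.95,"y":-1.0,"z":0.0,"rx":0.0,"ry":0.0,"rz":0.66,"jaw":1.0}]'
python3 go.py 429 -82 120 -0.09
```

```text
t: 1.05
eef_pos: [327.4, -373.6, 404.8]
tcp_rot: [3.141, -0.0, -0.088]
ft_force: [-0.6, -0.3, 0.6]
opening: 0.998
t 1.05 tip [ 327.36634343 -373.61504169  214.77018265] rot [ 3.14087479e+00 -2.93081125e-04 -8.81572448e-02] open 0.9976360152988509 F [-0.55820994 -0.30156657  0.5848688 ] q [-0.98  0.31  1.87 -0.    0.97  0.67]
shift [ 0.504 -1.997  0.631] turn [ 0.001 -0.     0.002]
```

```bash
python3 -m pendant '[{"x":0.1,"y":-0.4,"z":0.1,"rx":0,"ry":0,"rz":0,"jaw":1},{"x":0.2,"y":-0.8,"z":0.2,"rx":0,"ry":0,"rz":0,"jaw":1},{"x":0.25,"y":-1.0,"z":0.3,"rx":0,"ry":0,"rz":0,"jaw":1}]'
python3 -m pendant '[{"x":0.1,"y":-0.4,"z":0.1,"rx":0,"ry":0,"rz":0,"jaw":1},{"x":0.2,"y":-0.8,"z":0.2,"rx":0,"ry":0,"rz":0,"jaw":1},{"x":0.25,"y":-0.99,"z":0.33,"rx":0,"ry":0,"rz":0,"jaw":1},{"x":0.25,"y":-0.99,"z":0.33,"rx":0,"ry":0,"rz":0,"jaw":1},{"x":0.25,"y":-0.99,"z":0.33,"rx":0,"ry":0,"rz":0,"jaw":1}]'
python3 go.py 429 -82 3 -0.09
python3 - <<'E'
from h import *
c=cam("wrist");cv2.imwrite("pics/w1.png",c["img"][:,:,::-1])
k=max(blobs(c,(50,80,60),(85,255,255))[0],key=cv2.contourArea);print(cv2.boundingRect(k));p=w(c,k,18).astype(np.float32);print(cv2.fitEllipse(p),cv2.minEnclosingCircle(p))
E
```

```text
t: 1.42
eef_pos: [378.5, -225.6, 359.2]
tcp_rot: [3.141, -0.0, -0.088]
ft_force: [0.7, -0.1, -1.2]
opening: 0.996
t: 2.05
eef_pos: [429.0, -82.9, 310.2]
tcp_rot: [3.141, -0.0, -0.089]
ft_force: [0.6, -0.2, 0.5]
opening: 1.001
t 2.05 tip [428.99019223 -82.88344423 120.23102486] rot [ 3.14136347e+00 -6.15782559e-05 -8.89885586e-02] open 1.0014661874439654 F [ 0.61123375 -0.22045117  0.54821843] q [-0.34  0.37  2.11 -0.    0.66  1.32]
shift [-0.001 -0.006  0.782] turn [ 0.    -0.     0.001]
(211, 150, 131, 108)
((432.7469482421875, -83.85062408447266), (80.34701538085938, 89.8783950805664), 173.67039489746094) ((431.76788330078125, -83.5302505493164), 49.2696533203125)
```

View pics/w1.png

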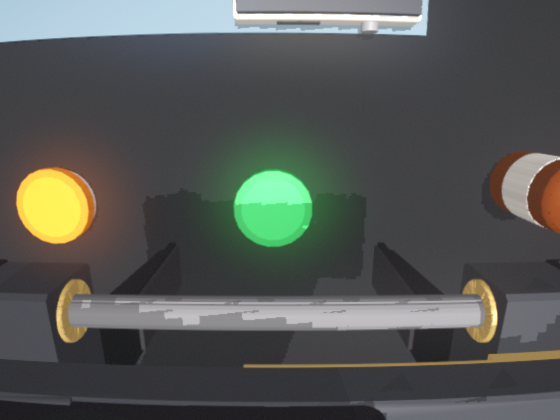

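The wrist view shows the green dish at (273,208), centred between the jaws, which are at about u=277. Descending to grip it.

```bash
python3 -m pendant '[{"x":0,"y":-0.004,"z":0.3,"rx":0,"ry":0,"rz":0,"jaw":1},{"x":0,"y":-0.004,"z":0.55,"rx":0,"ry":0,"rz":0,"jaw":1},{"x":0,"y":-0.004,"z":0.7,"rx":0,"ry":0,"rz":0,"jaw":1},{"x":0,"y":-0.004,"z":0.775,"rx":0,"ry":0,"rz":0,"jaw":1},{"x":0,"y":-0.004,"z":0.775,"rx":0,"ry":0,"rz":0,"jaw":0.6},{"x":0,"y":-0.004,"z":0.775,"rx":0,"ry":0,"rz":0,"jaw":0.5},{"x":0,"y":-0.004,"z":0.775,"rx":0,"ry":0,"rz":0,"jaw":0.5},{"x":0,"y":-0.004,"z":0.775,"rx":0,"ry":0,"rz":0,"jaw":0.5}]'
python3 -m pendant '[{"x":0,"y":0,"z":0,"rx":0,"ry":0,"rz":0,"jaw":0.4},{"x":0,"y":0,"z":0,"rx":0,"ry":0,"rz":0,"jaw":0.4},{"x":0,"y":0,"z":0,"rx":0,"ry":0,"rz":0,"jaw":0.4}]'
python3 go.py 623.5 -137 100 -0.09
```

```text
t: 3.1
eef_pos: [428.7, -81.1, 194.5]
tcp_rot: [3.141, -0.001, -0.088]
ft_force: [0.4, 0.5, 0.2]
opening: 0.637
t: 3.48
eef_pos: [428.7, -81.1, 194.4]
tcp_rot: [3.141, -0.001, -0.088]
ft_force: [-0.8, -0.1, 7.8]
opening: 0.622
t 3.48 tip [428.74208648 -81.11345196   4.4285012 ] rot [ 3.14125882e+00 -9.42801708e-04 -8.83728736e-02] open 0.6215885608761698 F [-0.7854486  -0.0572725   7.81262002] q [-0.34  0.61  2.19 -0.    0.34  1.32]
shift [ 1.327  0.257 -0.636] turn [ 0.    -0.001  0.002]
```

```bash
python3 -m pendant '[{"x":0,"y":0,"z":-0.1,"rx":0,"ry":0,"rz":0,"jaw":0.4},{"x":0,"y":0,"z":-0.3,"rx":0,"ry":0,"rz":0,"jaw":0.4},{"x":0.1,"y":0.02,"z":-0.5,"rx":0,"ry":0,"rz":0,"jaw":0.4},{"x":0.35,"y":0.08,"z":-0.63,"rx":0,"ry":0,"rz":0,"jaw":0.4},{"x":0.7,"y":0.14,"z":-0.63,"rx":0,"ry":0,"rz":0,"jaw":0.4},{"x":0.9,"y":0.18,"z":-0.63,"rx":0,"ry":0,"rz":0,"jaw":0.4},{"x":1.0,"y":0.2,"z":-0.63,"rx":0,"ry":0,"rz":0,"jaw":0.4},{"x":1.0,"y":0.2,"z":-0.63,"rx":0,"ry":0,"rz":0,"jaw":0.4}]'
python3 go.py 623.5 -137 60 -0.09
python3 - <<'E'
from h import *
c=cam("wrist");cv2.imwrite("pics/w2.png",c["img"][:,:,::-1])
E
```

```text
t: 4.47
eef_pos: [575.7, -124.3, 288.1]
tcp_rot: [3.142, 0.0, -0.088]
ft_force: [-0.4, 0.2, -0.8]
opening: 0.624
t 4.47 tip [ 575.68558444 -124.33357479   98.11717628] rot [ 3.14154229e+00  2.24294610e-04 -8.84871999e-02] open 0.6244299110219382 F [-0.35247233  0.20635041 -0.7914365 ] q [-0.32  0.58  1.76 -0.    0.8   1.33]
shift [0.325 0.056 0.254] turn [0.    0.    0.002]
```

View pics/w2.png

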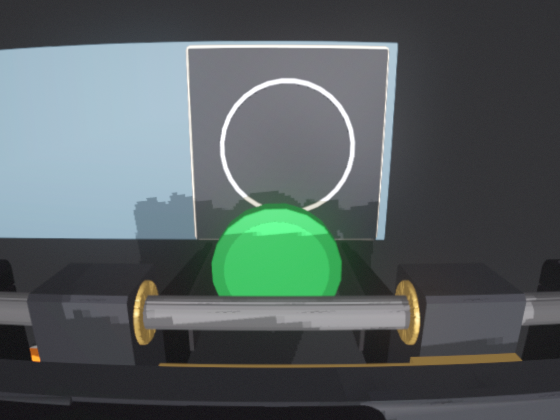

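The dish is held level, and the ring is at (288,146) in the wrist view. I'll check both positions in this frame.

Run:
```python
from h import *
np.set_printoptions(precision=1,suppress=True)
c=cam("wrist");h=cv2.cvtColor(c["img"],cv2.COLOR_RGB2HSV)
m=cv2.inRange(h,np.array((0,0,170)),np.array((180,60,255)));mm=m*0;mm[70:200,205:370]=m[70:200,205:370]
k=max(cv2.findContours(mm,cv2.RETR_EXTERNAL,cv2.CHAIN_APPROX_NONE)[0],key=lambda k:cv2.boundingRect(k)[2]);print("ring",cv2.fitEllipse(w(c,k,26).astype(np.float32)))
t=env.state()["eef_pos"][2]-190
z=t-4.4+18
k=max(blobs(c,(45,80,60),(85,255,255))[0],key=cv2.contourArea)
p=w(c,k,z); px=k.reshape(-1,2); q=p[px[:,1]<285].astype(np.float32)
A=np.c_[2*q,np.ones(len(q))];s=np.linalg.lstsq(A,(q**2).sum(1),rcond=None)[0];print("dish",s[:2],np.sqrt(s[2]+s[0]**2+s[1]**2))
for n in("top",):
    c=cam(n);k=max(blobs(c,(50,80,60),(85,255,255))[0],key=cv2.contourArea);q=w(c,k,z).astype(np.float32);print(n,cv2.minEnclosingCircle(q))
    cv2.imwrite("pics/t2.png",c["img"][:,:,::-1])
```

```text
ring ((625.07763671875, -136.1385498046875), (84.42346954345703, 84.7571792602539), 176.08438110351562)
dish [ 578.6 -125.3] 30.108352891082085Traceback (most recent call last):
  File "<stdin>", line 12, in <module>
ValueError: max() iterable argument is empty
```

The wrist view gives the dish at (578.6,-125.3) with r=30.1, and the ring at (625.1,-136.1). I'll make the relative move and then lower.

```bash
python3 go.py 622 -135.5 31 -0.09
```

```text
t 4.62 tip [ 574.70401476 -123.99273497   98.39971124] rot [-3.14147780e+00  8.22241654e-04 -8.84674377e-02] open 0.6254777102805745 F [ 0.02063544 -0.22799213  0.23597794] q [-0.32  0.58  1.77 -0.    0.8   1.33]
shift [0.321 0.049 0.449] turn [-0.     0.001  0.002]
```

```bash
python3 -m pendant '[{"x":0.15,"y":0.025,"z":0,"rx":0,"ry":0,"rz":0,"jaw":0.4},{"x":0.28,"y":0.045,"z":0.1,"rx":0,"ry":0,"rz":0,"jaw":0.4},{"x":0.32,"y":0.05,"z":0.25,"rx":0,"ry":0,"rz":0,"jaw":0.4},{"x":0.32,"y":0.05,"z":0.36,"rx":0,"ry":0,"rz":0,"jaw":0.4},{"x":0.32,"y":0.05,"z":0.42,"rx":0,"ry":0,"rz":0,"jaw":0.4},{"x":0.32,"y":0.05,"z":0.44,"rx":0,"ry":0,"rz":0,"jaw":0.4},{"x":0.32,"y":0.05,"z":0.445,"rx":0,"ry":0,"rz":0,"jaw":0.4}]'
python3 go.py 622 -135.5 30.5 -0.09
```

```text
t: 5.5
eef_pos: [622.5, -136.0, 222.0]
tcp_rot: [3.141, -0.0, -0.089]
ft_force: [-0.1, 0.2, -0.2]
opening: 0.623
t 5.5 tip [ 622.48972757 -135.98307001   32.0120369 ] rot [ 3.14142710e+00 -4.18962013e-04 -8.85675975e-02] open 0.6228876596247477 F [-0.07565495  0.23553457 -0.1764533 ] q [-0.32  0.72  1.68 -0.    0.74  1.34]
shift [-0.004 -0.003  0.01 ] turn [ 0.    -0.001  0.002]
```

```bash
python3 -m pendant '[{"x":0,"y":0,"z":0.006,"rx":0,"ry":0,"rz":0,"jaw":0.4},{"x":0,"y":0,"z":0.01,"rx":0,"ry":0,"rz":0,"jaw":0.4},{"x":0,"y":0,"z":0.01,"rx":0,"ry":0,"rz":0,"jaw":0.4}]'
python3 -m pendant '[{"x":0,"y":0,"z":0,"rx":0,"ry":0,"rz":0,"jaw":0.66},{"x":0,"y":0,"z":0,"rx":0,"ry":0,"rz":0,"jaw":0.75},{"x":0,"y":0,"z":0,"rx":0,"ry":0,"rz":0,"jaw":0.9},{"x":0,"y":0,"z":0,"rx":0,"ry":0,"rz":0,"jaw":0.9},{"x":0,"y":0,"z":-0.1,"rx":0,"ry":0,"rz":0,"jaw":0.9},{"x":0,"y":0,"z":-0.3,"rx":0,"ry":0,"rz":0,"jaw":0.9},{"x":0,"y":0,"z":-0.5,"rx":0,"ry":0,"rz":0,"jaw":1},{"x":-0.2,"y":0,"z":-0.6,"rx":0,"ry":0,"rz":0,"jaw":1},{"x":-0.5,"y":0,"z":-0.6,"rx":0,"ry":0,"rz":0,"jaw":1},{"x":-0.5,"y":0,"z":-0.6,"rx":0,"ry":0,"rz":0,"jaw":1}]'
cat > dr.py <<'E'
from h import *
np.set_printoptions(precision=1,suppress=True)
def fit(q):
    s=np.linalg.lstsq(np.c_[2*q,np.ones(len(q))],(q**2).sum(1),rcond=None)[0];return s[:2],np.sqrt(s[2]+s[0]**2+s[1]**2)
if __name__=="__main__":
    c=cam("wrist");cv2.imwrite("pics/w3.png",c["img"][:,:,::-1])
    for z,lo in((44,(45,80,60)),(44,(45,170,60))):
        k=max(blobs(c,lo,(85,255,255))[0],key=cv2.contourArea);print("dish",fit(w(c,k,z)),cv2.boundingRect(k))
    h=cv2.cvtColor(c["img"],cv2.COLOR_RGB2HSV)
    m=cv2.inRange(h,np.array((0,0,170)),np.array((180,60,255)))
    for k in cv2.findContours(m,cv2.RETR_EXTERNAL,cv2.CHAIN_APPROX_NONE)[0]:
        if cv2.boundingRect(k)[2]>60: print("white",cv2.boundingRect(k),fit(w(c,k,26)))
E
python3 dr.py; python3 go.py 446 90 100 -0.09
```

```text
t: 5.88
eef_pos: [622.6, -136.0, 220.5]
tcp_rot: [3.141, -0.0, -0.089]
ft_force: [-0.9, -0.8, 0.5]
opening: 0.623
t: 7.12
eef_pos: [545.8, -129.0, 311.7]
tcp_rot: [3.142, 0.0, -0.089]
ft_force: [1.2, -0.3, 0.2]
opening: 0.999
dish (array([ 624.9, -136.7]), np.float64(29.82919328711901)) (231, 53, 93, 97)
t 7.17 tip [ 547.27495496 -129.33710875  121.6869604 ] rot [ 3.14112326e+00 -1.44985665e-03 -8.89560821e-02] open 1.0029792443459635 F [ 0.57289645 -0.20785539  0.0439731 ] q [-0.35  0.52  1.81 -0.    0.81  1.31]
shift [-0.803 -1.397  0.143] turn [ 0.001 -0.002  0.001]Traceback (most recent call last):
  File "dr.py", line 8, in <module>
    k=max(blobs(c,lo,(85,255,255))[0],key=cv2.contourArea);print("dish",fit(w(c,k,z)),cv2.boundingRect(k))
ValueError: max() iterable argument is empty
```

View pics/w3.png

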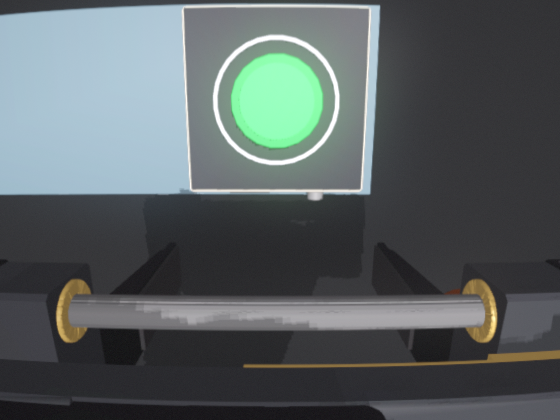

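The green dish sits at (277,101), concentric with the ring at (277,100). Now the orange dish.

```bash
python3 -m pendant '[{"x":-0.2,"y":-0.3,"z":0,"rx":0,"ry":0,"rz":0,"jaw":1},{"x":-0.4,"y":-0.7,"z":0,"rx":0,"ry":0,"rz":0,"jaw":1},{"x":-0.57,"y":-1,"z":0,"rx":0,"ry":0,"rz":0,"jaw":1}]'
python3 -m pendant '[{"x":-0.1,"y":-0.2,"z":0,"rx":0,"ry":0,"rz":0,"jaw":1},{"x":-0.22,"y":-0.4,"z":0.05,"rx":0,"ry":0,"rz":0,"jaw":1},{"x":-0.22,"y":-0.4,"z":0.05,"rx":0,"ry":0,"rz":0,"jaw":1},{"x":-0.22,"y":-0.4,"z":0.05,"rx":0,"ry":0,"rz":0,"jaw":1}]'
python3 - <<'E'
from dr import *
c=cam("wrist");cv2.imwrite("pics/w4.png",c["img"][:,:,::-1])
h=cv2.cvtColor(c["img"],cv2.COLOR_RGB2HSV);print(h[208,273])
for v in (60,120,170,200):
  for k in blobs(c,(5,80,v),(40,255,255),1500)[0]: print(v,cv2.boundingRect(k),fit(w(c,k,18)))
E
python3 go.py 448.5 91 4.4 -0.09
```

```text
t: 7.55
eef_pos: [476.0, 29.1, 310.7]
tcp_rot: [-3.142, -0.001, -0.089]
ft_force: [1.4, 0.1, -0.6]
opening: 0.999
t: 8.05
eef_pos: [449.3, 90.2, 303.1]
tcp_rot: [-3.142, -0.001, -0.088]
ft_force: [0.3, -0.3, 0.2]
opening: 0.997
[ 22 174 255]
60 (203, 151, 153, 120) (array([449.9,  87.3]), np.float64(47.93254690739693))
120 (225, 158, 106, 102) (array([452.8,  87.5]), np.float64(37.93325865671991))
170 (234, 174, 82, 80) (array([448.8,  90.7]), np.float64(30.133173249650532))
200 (235, 175, 81, 79) (array([448.7,  90.7]), np.float64(29.82938397685539))
t 8.1 tip [449.247691    89.87996566 113.01544696] rot [ 3.14159109e+00 -1.12704987e-03 -8.88236997e-02] open 0.9967609858794293 F [ 0.58151682 -0.92154131  0.24162344] q [ 0.05  0.41  2.07 -0.    0.66  1.71]
shift [-0.006 -0.007  0.724] turn [ 0.    -0.001  0.001]
```

View pics/w4.png

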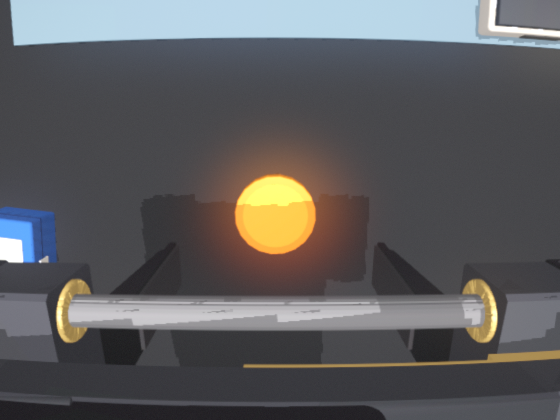

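The orange dish is at (275,214), which is (448.8,90.7) with r=30. Gripping it.

```bash
python3 -m pendant '[{"x":-0.003,"y":-0.004,"z":0.3,"rx":0,"ry":0,"rz":0,"jaw":1},{"x":-0.003,"y":-0.004,"z":0.5,"rx":0,"ry":0,"rz":0,"jaw":1},{"x":-0.003,"y":-0.004,"z":0.65,"rx":0,"ry":0,"rz":0,"jaw":1},{"x":-0.003,"y":-0.004,"z":0.72,"rx":0,"ry":0,"rz":0,"jaw":1},{"x":-0.003,"y":-0.004,"z":0.72,"rx":0,"ry":0,"rz":0,"jaw":0.6},{"x":-0.003,"y":-0.004,"z":0.72,"rx":0,"ry":0,"rz":0,"jaw":0.5},{"x":-0.003,"y":-0.004,"z":0.72,"rx":0,"ry":0,"rz":0,"jaw":0.4},{"x":-0.003,"y":-0.004,"z":0.72,"rx":0,"ry":0,"rz":0,"jaw":0.4},{"x":-0.003,"y":-0.004,"z":0.72,"rx":0,"ry":0,"rz":0,"jaw":0.4}]'
python3 go.py 622 -135.5 100 -0.09
```

```text
t: 9.22
eef_pos: [448.1, 91.0, 195.2]
tcp_rot: [-3.142, -0.001, -0.088]
ft_force: [-0.7, -0.7, 6.7]
opening: 0.624
t 9.22 tip [448.05071922  90.95527767   5.1652273 ] rot [-3.14156833e+00 -8.49624422e-04 -8.84531331e-02] open 0.624080563047497 F [-0.69310204 -0.7498301   6.68850187] q [ 0.06  0.62  2.14 -0.    0.38  1.72]
shift [ 1.289  1.401 -0.631] turn [-0.    -0.001  0.002]
```

```bash
python3 -m pendant '[{"x":0,"y":0,"z":-0.1,"rx":0,"ry":0,"rz":0,"jaw":0.4},{"x":0,"y":0,"z":-0.3,"rx":0,"ry":0,"rz":0,"jaw":0.4},{"x":0.1,"y":0.1,"z":-0.5,"rx":0,"ry":0,"rz":0,"jaw":0.4},{"x":0.3,"y":0.35,"z":-0.63,"rx":0,"ry":0,"rz":0,"jaw":0.4},{"x":0.45,"y":0.65,"z":-0.63,"rx":0,"ry":0,"rz":0,"jaw":0.4},{"x":0.6,"y":0.95,"z":-0.63,"rx":0,"ry":0,"rz":0,"jaw":0.4},{"x":0.63,"y":1.0,"z":-0.63,"rx":0,"ry":0,"rz":0,"jaw":0.4}]'
python3 -m pendant '[{"x":0.08,"y":0.15,"z":0,"rx":0,"ry":0,"rz":0,"jaw":0.4},{"x":0.2,"y":0.33,"z":0,"rx":0,"ry":0,"rz":0,"jaw":0.4},{"x":0.27,"y":0.39,"z":0,"rx":0,"ry":0,"rz":0,"jaw":0.4},{"x":0.28,"y":0.4,"z":0,"rx":0,"ry":0,"rz":0,"jaw":0.4},{"x":0.28,"y":0.4,"z":0,"rx":0,"ry":0,"rz":0,"jaw":0.4}]'
python3 - <<'E'
from dr import *
z=env.state()["eef_pos"][2]-190-5.1+18
c=cam("wrist");cv2.imwrite("pics/w5.png",c["img"][:,:,::-1])
for v in (120,170,200):
  for k in blobs(c,(5,80,v),(40,255,255),1500)[0]:
    px=k.reshape(-1,2); print(v,cv2.boundingRect(k),fit(w(c,k[px[:,1]<285],z)))
E
python3 go.py 622 -135.5 49.1 -0.09
```

```text
t: 10.1
eef_pos: [529.5, -69.2, 289.2]
tcp_rot: [3.141, -0.001, -0.091]
ft_force: [-1.3, 0.5, -0.6]
opening: 0.621
t: 10.72
eef_pos: [565.1, -129.5, 289.1]
tcp_rot: [-3.141, 0.001, -0.088]
ft_force: [0.4, -0.1, -1.4]
opening: 0.625
120 (212, 206, 130, 91) (array([ 567.8, -130.3]), np.float64(29.289050046860027))
170 (212, 207, 129, 89) (array([ 567.2, -130.2]), np.float64(29.10368228978907))
200 (212, 212, 128, 84) (array([ 565.7, -130. ]), np.float64(29.07652904449478))
t 10.78 tip [ 565.07059425 -129.47952674   99.16100369] rot [-3.14147710e+00  6.13312226e-04 -8.77275418e-02] open 0.6262314577734283 F [-0.35361501  0.63838149 -0.87708529] q [-0.34  0.57  1.79 -0.    0.79  1.32]
shift [0.382 0.007 0.334] turn [-0.     0.001  0.003]
```

View pics/w5.png

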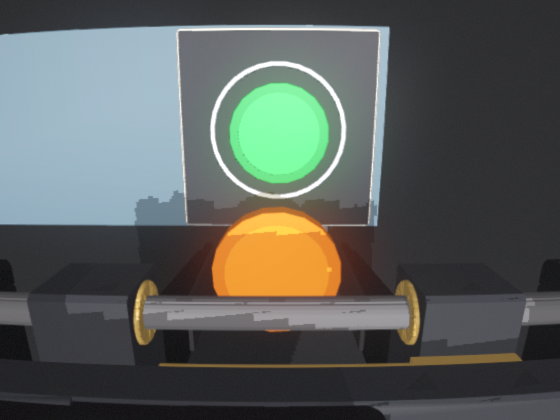

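Orange is held at (277,270) and green sits at (279,132). I'll align them and lower gently.

```bash
python3 go.py 623.3 -136.2 49.5 -0.09
python3 -m pendant '[{"x":0.15,"y":0.005,"z":0,"rx":0,"ry":0,"rz":0,"jaw":0.4},{"x":0.32,"y":0.01,"z":0,"rx":0,"ry":0,"rz":0,"jaw":0.4},{"x":0.391,"y":0.01,"z":0.1,"rx":0,"ry":0,"rz":0,"jaw":0.4},{"x":0.391,"y":0.01,"z":0.2,"rx":0,"ry":0,"rz":0,"jaw":0.4},{"x":0.391,"y":0.01,"z":0.28,"rx":0,"ry":0,"rz":0,"jaw":0.4},{"x":0.391,"y":0.01,"z":0.32,"rx":0,"ry":0,"rz":0,"jaw":0.4},{"x":0.391,"y":0.01,"z":0.32,"rx":0,"ry":0,"rz":0,"jaw":0.4}]'
python3 go.py 623.3 -136.2 49.1 -0.09
```

```text
t 10.78 tip [ 565.07059425 -129.47952674   99.16100369] rot [-3.14147710e+00  6.13312226e-04 -8.77275418e-02] open 0.6262314577734283 F [-0.35361501  0.63838149 -0.87708529] q [-0.34  0.57  1.79 -0.    0.79  1.32]
shift [0.391 0.011 0.331] turn [-0.     0.001  0.003]
t: 11.65
eef_pos: [623.4, -137.0, 240.8]
tcp_rot: [-3.142, 0.001, -0.089]
ft_force: [-0.3, 0.3, -0.1]
opening: 0.627
t 11.65 tip [ 623.42146332 -137.02470617   50.82624427] rot [-3.14151446e+00  7.66710231e-04 -8.86530402e-02] open 0.6273915087264778 F [-0.32448482  0.29004234 -0.1487373 ] q [-0.32  0.7   1.67 -0.    0.78  1.34]
shift [-0.001 -0.005  0.012] turn [-0.     0.001  0.002]
```

```bash
python3 -m pendant '[{"x":0,"y":-0.004,"z":0.006,"rx":0,"ry":0,"rz":0,"jaw":0.4},{"x":0,"y":-0.004,"z":0.012,"rx":0,"ry":0,"rz":0,"jaw":0.4},{"x":0,"y":-0.004,"z":0.012,"rx":0,"ry":0,"rz":0,"jaw":0.4}]'
python3 -m pendant '[{"x":0,"y":0,"z":0,"rx":0,"ry":0,"rz":0,"jaw":0.66},{"x":0,"y":0,"z":0,"rx":0,"ry":0,"rz":0,"jaw":0.75},{"x":0,"y":0,"z":0,"rx":0,"ry":0,"rz":0,"jaw":0.9},{"x":0,"y":0,"z":0,"rx":0,"ry":0,"rz":0,"jaw":0.9},{"x":0,"y":0,"z":-0.1,"rx":0,"ry":0,"rz":0,"jaw":0.9},{"x":0,"y":0,"z":-0.3,"rx":0,"ry":0,"rz":0,"jaw":0.9},{"x":0,"y":0,"z":-0.5,"rx":0,"ry":0,"rz":0,"jaw":1},{"x":-0.2,"y":0,"z":-0.6,"rx":0,"ry":0,"rz":0,"jaw":1},{"x":-0.5,"y":0,"z":-0.6,"rx":0,"ry":0,"rz":0,"jaw":1},{"x":-0.5,"y":0,"z":-0.6,"rx":0,"ry":0,"rz":0,"jaw":1}]'
python3 - <<'E'
from dr import *
c=cam("wrist");cv2.imwrite("pics/w6.png",c["img"][:,:,::-1])
for v in (120,170,200):
  for k in blobs(c,(5,80,v),(40,255,255),1000)[0]:print(v,cv2.boundingRect(k),fit(w(c,k,62)))
E
python3 go.py 433 -280 120 -0.09
```

```text
t: 12.02
eef_pos: [623.7, -136.4, 239.6]
tcp_rot: [3.141, -0.0, -0.089]
ft_force: [-0.0, -0.4, -0.9]
opening: 0.626
t: 13.28
eef_pos: [547.0, -129.4, 330.9]
tcp_rot: [3.141, 0.0, -0.089]
ft_force: [0.7, -0.1, -0.6]
opening: 1.0
120 (231, 56, 93, 96) (array([ 624. , -136.9]), np.float64(29.926483168712828))
170 (231, 56, 93, 96) (array([ 624.1, -137. ]), np.float64(29.88799069315643))
200 (231, 56, 92, 96) (array([ 624.2, -137. ]), np.float64(29.732107472557647))
t 13.32 tip [ 548.41588372 -129.73889996  140.90345661] rot [ 3.14113733e+00 -1.51498731e-03 -8.89543584e-02] open 0.997860867995823 F [0.71560941 0.17877627 0.62874626] q [-0.35  0.49  1.79 -0.    0.86  1.31]
shift [-0.678  1.066  0.139] turn [ 0.001 -0.002  0.001]
```

View pics/w6.png

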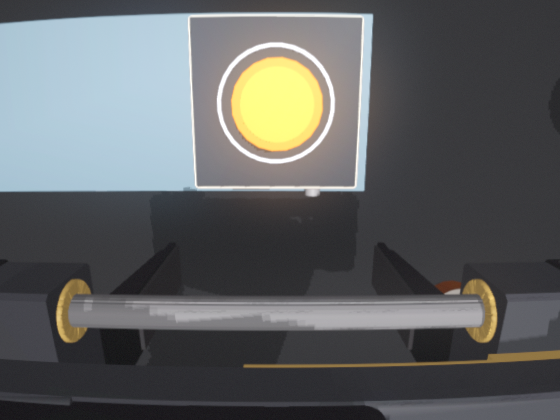

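The stack is concentric at (277,104), with orange within about 1 mm of green. Now the bottle.

```bash
python3 -m pendant '[{"x":-0.2,"y":0.3,"z":0,"rx":0,"ry":0,"rz":0,"jaw":1},{"x":-0.45,"y":0.65,"z":0,"rx":0,"ry":0,"rz":0,"jaw":1},{"x":-0.65,"y":0.95,"z":0,"rx":0,"ry":0,"rz":0,"jaw":1},{"x":-0.82,"y":1,"z":0,"rx":0,"ry":0,"rz":0,"jaw":1},{"x":-0.82,"y":1,"z":0,"rx":0,"ry":0,"rz":0,"jaw":1}]'
python3 go.py 433 -280 25 -0.09
python3 - <<'E'
from dr import *
c=cam("wrist");cv2.imwrite("pics/w7.png",c["img"][:,:,::-1])
h=cv2.cvtColor(c["img"],cv2.COLOR_RGB2HSV)
m=cv2.inRange(h,np.array((0,0,190)),np.array((180,60,255)));m[290:]=0
for k in cv2.findContours(m,cv2.RETR_EXTERNAL,cv2.CHAIN_APPROX_NONE)[0]:
    if cv2.contourArea(k)>300: print(cv2.boundingRect(k),fit(w(c,k,93)))
E
```

```text
t: 13.95
eef_pos: [412.8, -269.3, 329.9]
tcp_rot: [3.141, -0.001, -0.091]
ft_force: [0.6, 0.7, -0.7]
opening: 1.003
t 13.95 tip [ 412.83064983 -269.30847913  139.94381668] rot [ 3.14114251e+00 -5.46443530e-04 -9.08942629e-02] open 1.0025577710078355 F [ 0.57353258  0.66663407 -0.65549758] q [-0.71  0.41  1.96 -0.    0.77  0.95]
shift [0.14  0.058 0.766] turn [ 0.001 -0.001 -0.001]
(268, 174, 50, 51) (array([ 433.7, -281.4]), np.float64(14.986300876608068))
(0, 0, 178, 49) (array([ 561.2, -177. ]), np.float64(40.23157094483257))
```

View pics/w7.png

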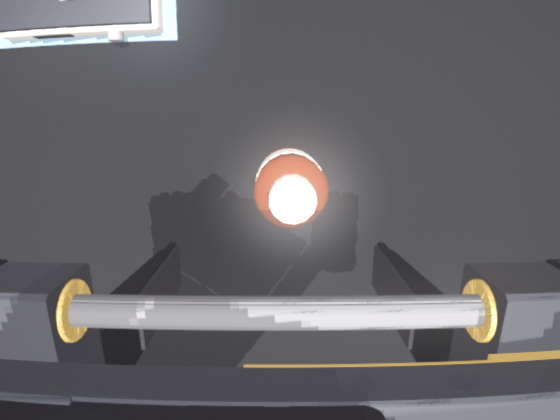

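The bottle cap is at (293,199), which is (433.7,-281.4). Descending around the body.

```bash
python3 -m pendant '[{"x":0.14,"y":0.06,"z":0,"rx":0,"ry":0,"rz":0,"jaw":1},{"x":0.146,"y":0.068,"z":0.02,"rx":0,"ry":0,"rz":0,"jaw":1},{"x":0.146,"y":0.068,"z":0.3,"rx":0,"ry":0,"rz":0,"jaw":1},{"x":0.146,"y":0.068,"z":0.6,"rx":0,"ry":0,"rz":0,"jaw":1},{"x":0.146,"y":0.068,"z":0.76,"rx":0,"ry":0,"rz":0,"jaw":1},{"x":0.146,"y":0.068,"z":0.76,"rx":0,"ry":0,"rz":0,"jaw":0.7},{"x":0.146,"y":0.068,"z":0.76,"rx":0,"ry":0,"rz":0,"jaw":0.5},{"x":0.146,"y":0.068,"z":0.76,"rx":0,"ry":0,"rz":0,"jaw":0.3},{"x":0.146,"y":0.068,"z":0.76,"rx":0,"ry":0,"rz":0,"jaw":0.3},{"x":0.146,"y":0.068,"z":0.76,"rx":0,"ry":0,"rz":0,"jaw":0.3}]'
python3 -m pendant '[{"x":0,"y":0,"z":0,"rx":0,"ry":0,"rz":0,"jaw":0.3},{"x":0,"y":0,"z":0,"rx":0,"ry":0,"rz":0,"jaw":0.3},{"x":0,"y":0,"z":0,"rx":0,"ry":0,"rz":0,"jaw":0.3}]'
python3 go.py 653 192 125 -0.09
```

```text
t: 15.25
eef_pos: [434.2, -280.4, 215.9]
tcp_rot: [3.141, -0.001, -0.089]
ft_force: [0.3, 0.2, 0.6]
opening: 0.534
t: 15.62
eef_pos: [434.2, -280.5, 215.9]
tcp_rot: [3.141, -0.001, -0.089]
ft_force: [-0.3, 0.8, 6.0]
opening: 0.526
t 15.62 tip [ 434.18112731 -280.49264577   25.8934314 ] rot [ 3.14106657e+00 -6.19963902e-04 -8.86097897e-02] open 0.5255400948250627 F [-0.27658671  0.79206275  5.96794169] q [-0.7   0.62  1.99 -0.    0.53  0.96]
shift [ 1.175 -3.266 -0.662] turn [ 0.001 -0.001  0.002]
```

```bash
python3 -m pendant '[{"x":0,"y":0,"z":-0.1,"rx":0,"ry":0,"rz":0,"jaw":0.3},{"x":0,"y":0,"z":-0.3,"rx":0,"ry":0,"rz":0,"jaw":0.3},{"x":0,"y":-0.05,"z":-0.5,"rx":0,"ry":0,"rz":0,"jaw":0.3},{"x":0,"y":-0.25,"z":-0.66,"rx":0,"ry":0,"rz":0,"jaw":0.3},{"x":0.1,"y":-0.5,"z":-0.66,"rx":0,"ry":0,"rz":0,"jaw":0.3},{"x":0.2,"y":-0.75,"z":-0.66,"rx":0,"ry":0,"rz":0,"jaw":0.3},{"x":0.25,"y":-1,"z":-0.66,"rx":0,"ry":0,"rz":0,"jaw":0.3}]'
python3 -m pendant '[{"x":0.07,"y":-0.25,"z":0,"rx":0,"ry":0,"rz":0,"jaw":0.3},{"x":0.15,"y":-0.5,"z":0,"rx":0,"ry":0,"rz":0,"jaw":0.3},{"x":0.2,"y":-0.75,"z":0,"rx":0,"ry":0,"rz":0,"jaw":0.3},{"x":0.3,"y":-1,"z":0,"rx":0,"ry":0,"rz":0,"jaw":0.3}]'
python3 -m pendant '[{"x":0.06,"y":-0.25,"z":0,"rx":0,"ry":0,"rz":0,"jaw":0.3},{"x":0.14,"y":-0.5,"z":0,"rx":0,"ry":0,"rz":0,"jaw":0.3},{"x":0.2,"y":-0.7,"z":0,"rx":0,"ry":0,"rz":0,"jaw":0.3},{"x":0.25,"y":-0.9,"z":0,"rx":0,"ry":0,"rz":0,"jaw":0.3},{"x":0.3,"y":-1,"z":0,"rx":0,"ry":0,"rz":0,"jaw":0.3}]'
python3 go.py 653 192 32 -0.09
python3 - <<'E'
from dr import *
c=cam("wrist");cv2.imwrite("pics/w8.png",c["img"][:,:,::-1])
for k in blobs(c,(5,50,80),(25,190,255),1500)[0]:print(cv2.boundingRect(k),fit(w(c,k,6)))
E
```

```text
t: 16.5
eef_pos: [485.2, -133.1, 315.2]
tcp_rot: [3.141, -0.001, -0.089]
ft_force: [0.2, 0.6, -1.5]
opening: 0.52
t: 17.0
eef_pos: [542.8, 12.5, 315.2]
tcp_rot: [3.141, 0.0, -0.089]
ft_force: [0.3, -0.5, -2.7]
opening: 0.52
t: 17.62
eef_pos: [601.0, 157.8, 314.9]
tcp_rot: [3.141, 0.0, -0.087]
ft_force: [-0.4, -1.0, -2.9]
opening: 0.522
t 17.62 tip [601.00440161 157.83659775 124.922075  ] rot [ 3.14148495e+00  4.08131713e-05 -8.72354729e-02] open 0.5215049453612555 F [-0.38624531 -0.98716998 -2.85417744] q [ 0.15  0.58  1.66 -0.    0.9   1.81]
shift [ 0.326 -0.257  0.619] turn [0.    0.    0.004]
(214, 245, 124, 51) (array([535.3, 164.5]), np.float64(38.48039869016666))
(173, 88, 103, 105) (array([655.5, 193.3]), np.float64(39.22600207464292))
```

View pics/w8.png

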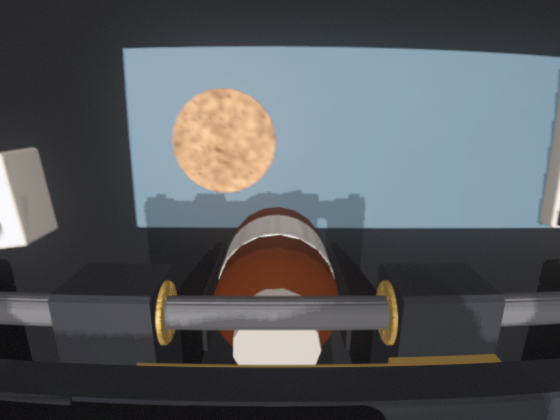

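The coaster is at (224,140), which is (655.5,193.3), and the bottle is held upright. Placing it.

```bash
python3 -m pendant '[{"x":0.1,"y":-0.1,"z":0,"rx":0,"ry":0,"rz":0,"jaw":0.3},{"x":0.25,"y":-0.2,"z":0,"rx":0,"ry":0,"rz":0,"jaw":0.3},{"x":0.338,"y":-0.262,"z":0.1,"rx":0,"ry":0,"rz":0,"jaw":0.3},{"x":0.338,"y":-0.262,"z":0.3,"rx":0,"ry":0,"rz":0,"jaw":0.3},{"x":0.338,"y":-0.262,"z":0.48,"rx":0,"ry":0,"rz":0,"jaw":0.3},{"x":0.338,"y":-0.262,"z":0.57,"rx":0,"ry":0,"rz":0,"jaw":0.3},{"x":0.338,"y":-0.262,"z":0.605,"rx":0,"ry":0,"rz":0,"jaw":0.3},{"x":0.338,"y":-0.262,"z":0.61,"rx":0,"ry":0,"rz":0,"jaw":0.3},{"x":0.338,"y":-0.262,"z":0.61,"rx":0,"ry":0,"rz":0,"jaw":0.3}]'
python3 go.py 655 192.5 31.9 -0.09
```

```text
t: 18.8
eef_pos: [655.1, 191.2, 223.8]
tcp_rot: [-3.141, -0.001, -0.089]
ft_force: [0.1, -0.6, -2.6]
opening: 0.521
t 18.8 tip [655.10660459 191.21586057  33.76759473] rot [-3.14131529e+00 -1.31754807e-03 -8.85860689e-02] open 0.5207381198698136 F [ 0.09546507 -0.62915187 -2.64739326] q [ 0.19  0.77  1.55 -0.    0.82  1.85]
shift [-0.001 -0.008  0.012] turn [-0.    -0.002  0.002]
```

```bash
python3 -m pendant '[{"x":0,"y":-0.006,"z":0.006,"rx":0,"ry":0,"rz":0,"jaw":0.3},{"x":0,"y":-0.006,"z":0.012,"rx":0,"ry":0,"rz":0,"jaw":0.3},{"x":0,"y":-0.006,"z":0.012,"rx":0,"ry":0,"rz":0,"jaw":0.3}]'
python3 -m pendant '[{"x":0,"y":0,"z":0,"rx":0,"ry":0,"rz":0,"jaw":0.55},{"x":0,"y":0,"z":0,"rx":0,"ry":0,"rz":0,"jaw":0.7},{"x":0,"y":0,"z":0,"rx":0,"ry":0,"rz":0,"jaw":0.95},{"x":0,"y":0,"z":0,"rx":0,"ry":0,"rz":0,"jaw":0.95},{"x":0,"y":0,"z":0,"rx":0,"ry":0,"rz":0,"jaw":0.95},{"x":0,"y":0,"z":-0.15,"rx":0,"ry":0,"rz":0,"jaw":0.95},{"x":0,"y":0,"z":-0.4,"rx":0,"ry":0,"rz":0,"jaw":0.95},{"x":0,"y":0,"z":-0.7,"rx":0,"ry":0,"rz":0,"jaw":1},{"x":-0.4,"y":0,"z":-0.75,"rx":0,"ry":0,"rz":0,"jaw":1},{"x":-0.6,"y":0,"z":-0.75,"rx":0,"ry":0,"rz":0,"jaw":1}]'
python3 go.py 428 298.5 120 -0.19
python3 - <<'E'
from dr import *
c=cam("wrist");cv2.imwrite("pics/w9.png",c["img"][:,:,::-1])
h=cv2.cvtColor(c["img"],cv2.COLOR_RGB2HSV)
m=cv2.inRange(h,np.array((0,0,190)),np.array((180,60,255)));m[290:]=0
for k in cv2.findContours(m,cv2.RETR_EXTERNAL,cv2.CHAIN_APPROX_NONE)[0]:
    if cv2.contourArea(k)>300: print(cv2.boundingRect(k),fit(w(c,k,99)))
E
```

```text
t: 19.18
eef_pos: [655.1, 192.3, 221.9]
tcp_rot: [-3.141, -0.001, -0.088]
ft_force: [-1.4, -0.8, 5.3]
opening: 0.52
t: 20.42
eef_pos: [563.3, 200.2, 334.6]
tcp_rot: [-3.141, -0.001, -0.088]
ft_force: [0.9, 0.3, -0.7]
opening: 1.0
t 20.43 tip [563.25489208 200.17717637 144.62902121] rot [-3.14135399e+00 -8.07328584e-04 -8.82981520e-02] open 0.9999976136925304 F [ 0.91072284  0.34972116 -0.70703782] q [ 0.23  0.53  1.7  -0.    0.91  1.89]
shift [-0.956 -0.573  0.164] turn [-0.    -0.001  0.129]
(0, 94, 84, 109) (array([627.2, 339. ]), np.float64(26.648878137105246))
(180, 0, 380, 178) (array([639. , 135.5]), np.float64(90.64753781057647))
```

View pics/w9.png

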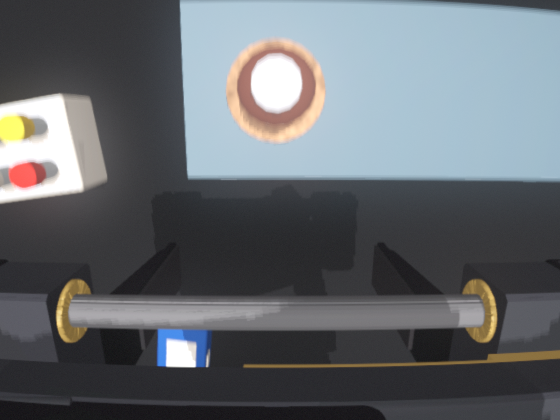

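The bottle stands upright, with its cap at (276,84) and the cork ring even around it. Now the small slide box.

```bash
python3 -m pendant '[{"x":-0.3,"y":-0.15,"z":0,"rx":0,"ry":0,"rz":0.05,"jaw":1},{"x":-0.6,"y":-0.35,"z":0,"rx":0,"ry":0,"rz":0.13,"jaw":1},{"x":-0.9,"y":-0.55,"z":0.05,"rx":0,"ry":0,"rz":0.13,"jaw":1},{"x":-1,"y":-0.57,"z":0.1,"rx":0,"ry":0,"rz":0.13,"jaw":1},{"x":-1,"y":-0.57,"z":0.1,"rx":0,"ry":0,"rz":0.13,"jaw":1}]'
python3 - <<'E'
from dr import *
c=cam("wrist");cv2.imwrite("pics/w10.png",c["img"][:,:,::-1])
h=cv2.cvtColor(c["img"],cv2.COLOR_RGB2HSV)
m=cv2.inRange(h,np.array((0,0,180)),np.array((180,70,255)));m[290:]=0
for k in cv2.findContours(m,cv2.RETR_EXTERNAL,cv2.CHAIN_APPROX_NONE)[0]:
    if cv2.contourArea(k)>300: print("patch",cv2.boundingRect(k),np.array(rect(c,k,32)))
for v in (60,120,170):
  for k in blobs(c,(95,100,v),(125,255,255),1000)[0]:print(v,cv2.boundingRect(k),np.array(rect(c,k,32)))
E
python3 go.py 428 298.5 8 -0.19
```

```text
t: 21.1
eef_pos: [423.3, 298.7, 318.3]
tcp_rot: [3.141, 0.0, -0.189]
ft_force: [-0.0, -0.6, 0.1]
opening: 0.997
patch (0, 185, 72, 76) [451.  488.6  61.6  39.2  52.8]
patch (256, 172, 39, 68) [428.6 298.2  51.2  27.5 -11.5]
patch (0, 0, 135, 32) [588.1 414.1  98.3  21.2  75.5]
60 (254, 329, 151, 35) [302.  275.  127.6  32.7  78.9]
60 (244, 148, 63, 110) [429.7 298.2  82.6  44.4 -11.6]
60 (0, 148, 124, 123) [450.9 472.7 102.6  79.9  52.8]
120 (255, 329, 150, 35) [301.9 274.6 126.7  32.7  78.9]
120 (244, 148, 63, 110) [429.7 298.2  82.6  44.4 -11.6]
120 (0, 148, 124, 123) [450.9 472.8 102.5  79.9  52.8]
170 (263, 329, 141, 35) [301.4 271.7 119.3  32.7  78.9]
170 (0, 160, 111, 104) [448.1 478.   92.5  69.   53.1]
170 (244, 149, 62, 109) [429.6 298.   82.   44.  -11.1]
t 21.15 tip [424.12772077 298.38773241 128.65321988] rot [-3.14158559e+00 -3.69840154e-04 -1.90306619e-01] open 1.0019291249987081 F [ 0.07612223 -0.18540689  0.284419  ] q [ 0.49  0.45  1.91 -0.    0.78  2.25]
shift [ 0.025 -0.006  0.804] turn [-0. -0. -0.]
```

View pics/w10.png

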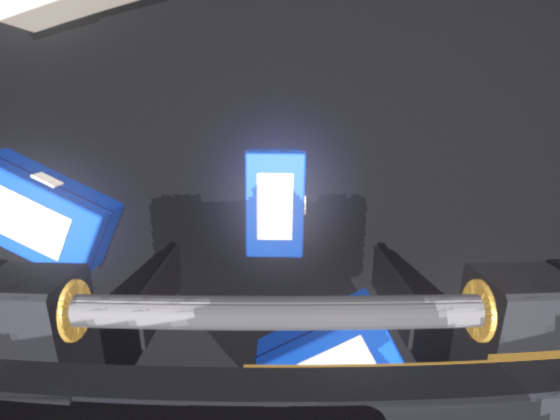

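The box is at (275,203), measured 82×44 mm and aligned with the jaws. Its clasp is centred on the right side. Gripping it.

```bash
python3 -m pendant '[{"x":0.03,"y":-0.003,"z":0.3,"rx":0,"ry":0,"rz":0,"jaw":1},{"x":0.033,"y":-0.003,"z":0.55,"rx":0,"ry":0,"rz":0,"jaw":1},{"x":0.033,"y":-0.003,"z":0.73,"rx":0,"ry":0,"rz":0.01,"jaw":1},{"x":0.033,"y":-0.003,"z":0.8,"rx":0,"ry":0,"rz":0.01,"jaw":1},{"x":0.033,"y":-0.003,"z":0.8,"rx":0,"ry":0,"rz":0.01,"jaw":0.7},{"x":0.033,"y":-0.003,"z":0.8,"rx":0,"ry":0,"rz":0.01,"jaw":0.5},{"x":0.033,"y":-0.003,"z":0.8,"rx":0,"ry":0,"rz":0.01,"jaw":0.3},{"x":0.033,"y":-0.003,"z":0.8,"rx":0,"ry":0,"rz":0.01,"jaw":0.3},{"x":0.033,"y":-0.003,"z":0.8,"rx":0,"ry":0,"rz":0.01,"jaw":0.3}]'
python3 -m pendant '[{"x":0,"y":0,"z":0,"rx":0,"ry":0,"rz":0,"jaw":0.3},{"x":0,"y":0,"z":0,"rx":0,"ry":0,"rz":0,"jaw":0.3},{"x":0,"y":0,"z":0,"rx":0,"ry":0,"rz":0,"jaw":0.3},{"x":0,"y":0,"z":0,"rx":0,"ry":0,"rz":0,"jaw":0.3}]'
python3 go.py 638.5 28 100 -0.09
```

```text
t: 22.28
eef_pos: [428.4, 298.1, 198.9]
tcp_rot: [-3.141, -0.0, -0.198]
ft_force: [-0.5, 0.2, 0.5]
opening: 0.529
t: 22.78
eef_pos: [428.5, 298.1, 198.7]
tcp_rot: [-3.142, -0.0, -0.199]
ft_force: [-1.3, 0.5, 4.3]
opening: 0.458
t 22.77 tip [428.4626094  298.05177868   8.74215475] rot [-3.14150311e+00 -2.23297959e-04 -1.98524183e-01] open 0.4577793631140769 F [-1.30728806  0.51766426  4.27095638] q [ 0.48  0.66  1.98 -0.    0.5   2.25]
shift [ 1.728  1.489 -0.608] turn [-0.    -0.    -0.138]
```

```bash
python3 -m pendant '[{"x":0,"y":0,"z":-0.1,"rx":0,"ry":0,"rz":0,"jaw":0.3},{"x":0,"y":0,"z":-0.3,"rx":0,"ry":0,"rz":0,"jaw":0.3},{"x":0.05,"y":0.1,"z":-0.5,"rx":0,"ry":0,"rz":0,"jaw":0.3},{"x":0.15,"y":0.3,"z":-0.6,"rx":0,"ry":0,"rz":-0.05,"jaw":0.3},{"x":0.35,"y":0.55,"z":-0.6,"rx":0,"ry":0,"rz":-0.1,"jaw":0.3},{"x":0.55,"y":0.8,"z":-0.6,"rx":0,"ry":0,"rz":-0.136,"jaw":0.3},{"x":0.75,"y":1,"z":-0.6,"rx":0,"ry":0,"rz":-0.136,"jaw":0.3},{"x":0.75,"y":1,"z":-0.6,"rx":0,"ry":0,"rz":-0.136,"jaw":0.3}]'
python3 go.py 639.5 28.5 100 -0.092
```

```text
t: 23.78
eef_pos: [510.2, 126.7, 289.2]
tcp_rot: [3.142, -0.001, -0.095]
ft_force: [-1.4, 0.3, -1.3]
opening: 0.461
t 23.77 tip [510.24710303 126.68399823  99.17756692] rot [ 3.14155582e+00 -9.06446753e-04 -9.50532011e-02] open 0.4609430612432656 F [-1.38016447  0.29814895 -1.26498513] q [ 0.12  0.51  1.92 -0.    0.71  1.78]
shift [ 0.92   0.57  -0.005] turn [ 0.    -0.001 -0.004]
```

```bash
python3 -m pendant '[{"x":0.2,"y":0.15,"z":0,"rx":0,"ry":0,"rz":-0.004,"jaw":0.3},{"x":0.5,"y":0.35,"z":0,"rx":0,"ry":0,"rz":-0.004,"jaw":0.3},{"x":0.8,"y":0.52,"z":0,"rx":0,"ry":0,"rz":-0.004,"jaw":0.3},{"x":0.92,"y":0.57,"z":0.05,"rx":0,"ry":0,"rz":-0.004,"jaw":0.3},{"x":0.92,"y":0.57,"z":0.2,"rx":0,"ry":0,"rz":-0.004,"jaw":0.3},{"x":0.92,"y":0.57,"z":0.4,"rx":0,"ry":0,"rz":-0.004,"jaw":0.3},{"x":0.92,"y":0.57,"z":0.52,"rx":0,"ry":0,"rz":-0.004,"jaw":0.3},{"x":0.92,"y":0.57,"z":0.56,"rx":0,"ry":0,"rz":-0.004,"jaw":0.3},{"x":0.92,"y":0.57,"z":0.57,"rx":0,"ry":0,"rz":-0.004,"jaw":0.3},{"x":0.92,"y":0.57,"z":0.57,"rx":0,"ry":0,"rz":-0.004,"jaw":0.3}]'
python3 go.py 639.5 28.5 10.7 -0.092
```

```text
t: 25.02
eef_pos: [638.9, 31.1, 203.9]
tcp_rot: [3.142, -0.001, -0.088]
ft_force: [-0.6, -0.8, -2.0]
opening: 0.46
t 25.02 tip [638.93181572  31.08323742  13.92790404] rot [ 3.14154796e+00 -1.18846366e-03 -8.84808080e-02] open 0.46012022165190114 F [-0.60908771 -0.83234229 -1.96534626] q [-0.05  0.75  1.68 -0.    0.71  1.6 ]
shift [0.005 0.017 0.022] turn [ 0.    -0.002  0.004]
```

```bash
python3 -m pendant '[{"x":0.004,"y":0.017,"z":0,"rx":0,"ry":0,"rz":0.004,"jaw":0.3},{"x":0.004,"y":0.017,"z":0.012,"rx":0,"ry":0,"rz":0.004,"jaw":0.3},{"x":0.004,"y":0.017,"z":0.021,"rx":0,"ry":0,"rz":0.004,"jaw":0.3},{"x":0.004,"y":0.017,"z":0.021,"rx":0,"ry":0,"rz":0.004,"jaw":0.3}]'
python3 -m pendant '[{"x":0,"y":0,"z":0,"rx":0,"ry":0,"rz":0,"jaw":0.5},{"x":0,"y":0,"z":0,"rx":0,"ry":0,"rz":0,"jaw":0.7},{"x":0,"y":0,"z":0,"rx":0,"ry":0,"rz":0,"jaw":0.95},{"x":0,"y":0,"z":0,"rx":0,"ry":0,"rz":0,"jaw":0.95},{"x":0,"y":0,"z":0,"rx":0,"ry":0,"rz":0,"jaw":0.95},{"x":0,"y":0,"z":-0.15,"rx":0,"ry":0,"rz":0,"jaw":0.95},{"x":0,"y":0,"z":-0.4,"rx":0,"ry":0,"rz":0,"jaw":0.95},{"x":0,"y":0,"z":-0.7,"rx":0,"ry":0,"rz":0,"jaw":1},{"x":-0.4,"y":0,"z":-0.9,"rx":0,"ry":0,"rz":0,"jaw":1},{"x":-0.7,"y":0,"z":-0.9,"rx":0,"ry":0,"rz":0,"jaw":1}]'
python3 -m pendant '[{"x":-0.3,"y":0,"z":-0.3,"rx":0,"ry":0,"rz":0,"jaw":1},{"x":-0.6,"y":0,"z":-0.5,"rx":0,"ry":0,"rz":0,"jaw":1},{"x":-0.6,"y":0,"z":-0.5,"rx":0,"ry":0,"rz":0,"jaw":1},{"x":-0.6,"y":0,"z":-0.5,"rx":0,"ry":0,"rz":0,"jaw":1}]'
python3 - <<'E'
from dr import *
for n in("wrist","top","scene"):
    c=cam(n);cv2.imwrite(f"pics/f_{n}.png",c["img"][:,:,::-1])
    if n=="scene":continue
    h=cv2.cvtColor(c["img"],cv2.COLOR_RGB2HSV)
    for k in blobs(c,(106,100,80),(125,255,255),150)[0]:print(n,"blue",cv2.boundingRect(k),np.array(rect(c,k,34)))
    for k in blobs(c,(5,80,180),(40,255,255),150)[0]:print(n,"orange",cv2.boundingRect(k),fit(w(c,k,62)))
    m=cv2.inRange(h,np.array((0,0,190)),np.array((180,60,255)))
    for k in cv2.findContours(m,cv2.RETR_EXTERNAL,cv2.CHAIN_APPROX_NONE)[0]:
        if 100<cv2.contourArea(k)<4000: print(n,"white z99",cv2.boundingRect(k),fit(w(c,k,99)),"z34",np.array(rect(c,k,34)))
E
```

```text
t: 25.52
eef_pos: [639.2, 28.3, 200.8]
tcp_rot: [3.141, -0.001, -0.092]
ft_force: [-2.5, -1.1, 6.6]
opening: 0.462
t: 26.78
eef_pos: [533.1, 38.2, 336.7]
tcp_rot: [-3.142, -0.003, -0.092]
ft_force: [0.4, -0.1, -0.3]
opening: 0.998
t: 27.28
eef_pos: [445.3, 46.2, 410.0]
tcp_rot: [3.142, -0.001, -0.092]
ft_force: [0.2, 0.4, -0.3]
opening: 0.996
wrist blue (252, 0, 49, 28) [604.7  31.5  42.7  22.9  84.8]
wrist orange (480, 282, 17, 60) (array([ 301. , -132.2]), np.float64(36.11481317034361))
wrist orange (56, 282, 17, 60) (array([334.7, 245.1]), np.float64(37.351196727354484))
wrist orange (450, 0, 43, 8) (array([ 603.5, -131.7]), np.float64(13.171823905083714))
wrist orange (78, 0, 51, 25) (array([627. , 173.9]), np.float64(19.484505220947042))
wrist white z99 (68, 308, 361, 19) (array([303.3,  86.3]), np.float64(103.39879225386785)) z34 [308.9  91.  395.6  19.7  84.4]
wrist white z99 (414, 0, 83, 30) (array([ 602.7, -101. ]), np.float64(33.132309899758056)) z34 [ 593.1 -131.    77.6   25.6   87.9]
wrist white z99 (379, 0, 133, 65) (array([589.1, -95.7]), np.float64(50.002541730636686)
[... 575 characters left out ...]
np.float64(28.239312713944418)) z34 [454.7 486.2  69.8  36.9  52.4]
top white z99 (435, 156, 18, 19) (array([ 604. , -378.7]), np.float64(21.22317906639238)) z34 [ 613.9 -399.3   45.1   43.3   -2.7]
top white z99 (93, 149, 47, 31) (array([619. , 384.7]), np.float64(49.72806749262082)) z34 [629.2 403.7 115.5  70.9 -88.3]
top white z99 (320, 145, 36, 37) (array([ 612.3, -127.9]), np.float64(40.7313761834565)) z34 [ 622.3 -136.    85.6   85.2   43.8]
top white z99 (193, 142, 12, 13) (array([651.7, 190.9]), np.float64(13.868470693849469)) z34 [663.7 199.6  29.7  26.8  -0.1]
top white z99 (273, 87, 37, 20) (array([768.1, -24.3]), np.float64(33.129557089964614)) z34 [785.9 -26.3  87.6  42.1 -82.3]
```

View pics/f_wrist.png

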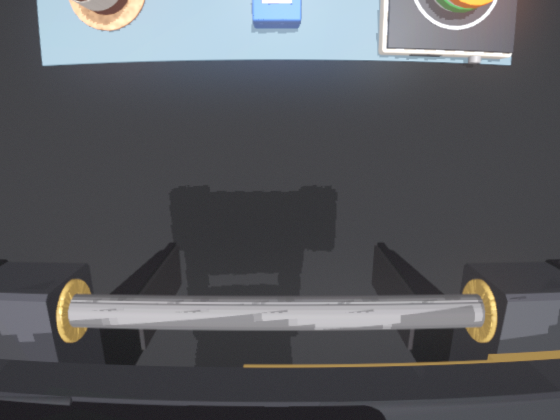

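View pics/f_top.png

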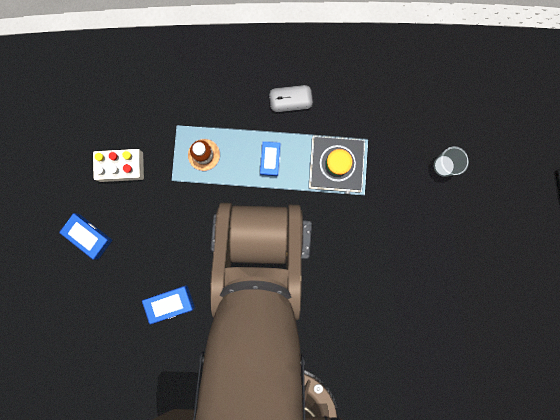

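View pics/f_scene.png

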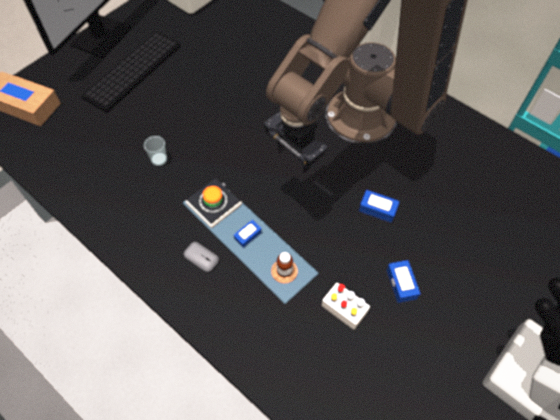

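The final pictures show everything in place and released:
- **Top view:** the stack is at (340,162) inside the ring, the box at (270,159) pointing across the mat, and the bottle at (199,149) on the coaster. The bystanders are unmoved.
- **Scene view:** it agrees, with the stack at (212,197), the box at (247,233) and the bottle at (285,265).

Handing in.

```bash
python3 -c "
from cell import env
print(env.state()['t'],env.job_done())"
```

```text
the job is handed in; nothing more can be done
27.425 None
```

The mat is set out as asked, everything is released and the arm is clear. I handed the job in at 27.4 s; the interface gave no verdict.

I placed the green dish on the ring, the orange dish on top of it, the bottle on the coaster and the small 80 × 44 mm slide box on the mat centre. Both dishes went down with the wrist force staying within about 1 N.

| Item | Last check | Limit |
|---|---|---|
| Green dish to ring centre | under 1 mm (wrist view, before the orange dish went on) | 12 mm |
| Orange dish to green dish | about 1 mm (wrist view) | 10 mm |
| Bottle to coaster centre | about 1 mm (top view) | 15 mm |
| Slide box to mat centre | about 3 mm (top view) | 15 mm |
| Slide box angle to mat | under 0.01 rad (top view) | 0.2 rad |

The beaker, rack and mouse look unmoved in the top view.

- **Camera disagreement:** the top camera reads about 2–3 mm shorter in x than the wrist and scene cameras. I placed by the wrist view. Each final comparison was made within one camera, except that the wrist check of green against the ring used a ring position from an earlier wrist picture.
- **Not fully measured:** the last wrist picture cut off the placed items, so the closing figures come from the top view. I only looked at the scene view and did not measure from it. Nothing measured tilt directly; the objects only look upright.

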